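Clamp a shaft in the bench micrometer with its ratchet cap

ROBOT

A 6-joint arm with a two-finger parallel gripper is mounted at the origin on the work surface. World frame = base frame: x ahead of the robot, y to its left, z up, the work surface at z = 0. Lengths are in m, angles in rad, forces in N, time in s.
With the tool pointing down it reaches from about 0.25 to 0.8 m from the base axis. Payload 3.9 kg.
Tool frame: the origin (TCP) lies midway between the tips of the shut fingers; the grasp point (between the pads) lies 19 mm behind it (manip.grip_depth is the distance from the TCP to the grasp point, in m); z points along the fingers, y is the direction in which the jaws open and shut (so a half turn about z gives the same grasp; the last joint's range is limited). The gripper opens to 85 mm and grips with 20 to 120 N. Pads are 22 mm wide; open, the fingers measure 114 mm over their backs; the gripper's body (76 mm by 85 mm) begins 54 mm behind the grasp point. The pads swing forward as they close: fully open they stand 13 mm farther back than shut.
Start: joints at [1.105, 0.26, -0.138, 1.173, 0, 1.571], TCP at [0.236, 0.469, 0.2] pointing down, gripper open.
Joint ranges: [-2.78, 2.78], [-0.83, 1.72], [-1.28, 1.37], [-1.9, 2.12], [-1.57, 1.48], [-3.14, 3.14]. Speed limits (rad/s): [2.57, 2.57, 3.14, 3.14, 3.14, 3.14].

INTERFACE

Orientations are given as a unit quaternion [w, x, y, z].
In Python, from rig import telemetry, imaging, order, manip gives the robot as it stands.
- The arm moves only by the shell command python3 -m handwheel 'ROWS'. ROWS is a JSON object of lists of equal length, an entry for each row: "jaw": the finger opening in m, from 0 to 0.0854; "delta_pos": the shift along the tool's x, y, z in m, a list of three; "spin": the turn about the tool's z in degrees. A call has 1 to 20 rows; each row is the pose to reach, as a shift and turn from the pose commanded when the call began, along the tool's axes at that moment; what a row does not reach only later rows make up. A row lasts 1/12 s, in which the tool goes at most 41.7 mm and 7.16 degrees, less where a joint would pass 70% of its speed; a pose out of reach is approached as far as the arm can. A call with a gripper value outside its range is refused whole. The fingers move at their own pace and stop on an object; the grip force is fixed at half the most. Time passes only in rows, so rows that repeat a pose let the fingers close. It gives the time, the measured TCP pose, the force and the opening at its end, in the units of the state.
- telemetry.sense(): the state, without advancing time (a new reading comes with each control period).
- imaging.capture(name): name is "scene" or "top"; returns (picture, depth): 420x560x3 uint8, blue, green, red; 420x560 float32, m along the optical axis (not along the pixel's ray), 0 where there is no reading.
- imaging.camera_params(name): a dict with "fovy" (degrees; the focal length in pixels is half the picture's height over the tangent of half this angle, whatever the lens; pixels are square), "cx", "cy" (the principal point, pixels), "k1" (the pictures are not rectified: a ray, as slopes to the right and down, at radius r is drawn at 1 + k1 r^2 times it, then the intrinsics apply), "R" (3x3) and "t" (3): a world point X has camera coordinates R X + t. Camera axes: x right, y down, z forward; pixel columns grow to the right and rows downward; lengths in m; the calibration is good to about 2 mm. A picture is of the moment at which its call begins. camera_params takes no time and is no camera call.
- order.close_job(): hands the job in, once; it reports no verdict.
The state is a dict: "t": time; "joint_pos": joint angles; "joint_velocities": joint speeds; "joint_torque": joint torques, N m; "tcp_pos": TCP position; "tcp_rot": TCP orientation; "ft_force": force on the tool from outside, world axes, zero at the start; "ft_torque": the same for the moment, N m; "gripper_width": finger opening in m.
Only numpy, scipy, OpenCV 4.12 (cv2) and the standard library are available. Lean on these libraries where they do the work, as an engineer would, in place of code of your own. Each camera call takes 0.05 s, during which the arm holds its last target. There are 200 camera calls.

TASK

Lay the steel shaft from the wooden rest into the two grooves of the bench micrometer and slide it gently along them, under the spindle, until you feel its end press home against the end stop. Then turn the micrometer's ratchet cap (not the wider thimble below it) clockwise seen from above until the spindle bears on the shaft and the clutch slips, let it slip an eighth to a quarter of a turn, and let go with the shaft left clamped there. Do not ram the stop, and leave the other things on the bench where they are.

Things in the scene. Friction and masses are not known exactly. Their poses are not given: they have to be found in the camera images.
- stand: grey bench micrometer, fixed; base 90 mm (x) by y = -175 to +70 mm, 14 mm high. Origin on the bench under the vertical spindle axis, z up. Column (50 mm wide, y = 37 to 67 mm) with an arm 36 mm wide over the near groove, y = -17 to +69 mm, 105 to 135 mm high, which carries spindle, thimble and cap. A bar is laid in the grooves short of the spindle and slid to +y
- trough (a point): stand's axes; on the groove axis under the spindle: 62 mm straight above the stand's origin. Two aligned V grooves (90 degrees, open upward) along y hold a 22 mm bar's axis at x = 0, 62 mm up: stand y = -42 to +13 mm and y = -165 to -145 mm; between them 48 mm of air is under the bar's axis. Groove edges: 23 mm either side, 64 mm up
- stop: bracket of the end stop, plate 40 mm wide, 8 mm thick, 14 to 84 mm up, fixed to the stand; origin at its foot, y = 33 mm in the stand's frame. It carries a rigid stop pin (face 16 mm across, on the groove axis) that points to -y and is set by hand: its face lies anywhere from y = 8 to 24 mm, not measured, so find it by feel. Press the bar lightly home on it: over 3 N, never over 25 N
- spindle: steel spindle, does not turn, goes vertically down as the cap turns clockwise: flat foot 10 mm across; origin at the centre of its underside. Starts 3 to 11 mm above the top of a bar lying in the grooves (so slide the bar in, do not lower it in beneath). Goes down 3 mm per radian of thimble turn; the screw's friction holds it where it is left
- cap_top (a point): centre of the top of the ratchet cap, 213 mm up on the spindle axis; fixed, stand's axes. Cap: fluted aluminium cylinder 24 mm across, 176 to 213 mm up; right below it the steel thimble, 34 mm across, 150 to 175 mm up. Neither rises nor sinks in turning. A finger that grips the thimble by-passes the clutch and crushes the shaft (limit 60 N)
- ratchet (a joint): clutch slip: angle of cap relative to thimble, rad, 0 at the start, grows as the cap turns clockwise from above further than the thimble. Constant while both turn together (0.12 N m runs the screw down), grows while the clutch slips at a steady 0.22 N m, which presses the spindle down with about 33 N. Turning the cap back lifts the spindle
- shaft: bright steel shaft, plain cylinder 22 mm across, 190 mm long, 0.2 to 0.4 kg, both ends alike; origin at its centre, y axis along its length (may be rolled about it). Home, its origin is 95 mm short of the stop pin's face: y = -87 to -71 mm, 62 mm up, in the stand's frame
- rest: fixed wooden rest that holds the shaft at first, shaft axis 48 mm above the bench and along the rest's y: board 55 x 150 x 12 mm with two V blocks 20 mm thick, 46 mm wide over the edges, centred 60 mm either side of the middle; 36 mm of air under the shaft's axis between them; origin under its middle
- bearing: steel bearing ring lying flat, 52 mm across, 15 mm high; origin at the centre of its underside
- bush: dark steel bush standing on end beside the micrometer, 34 mm across, 30 mm high; origin at the centre of its underside
- screwdriver: screwdriver with black handle, 190 mm long, lying flat; origin under its middle
- carton: small white carton 70 x 110 x 50 mm; origin at the centre of its underside
- drift: copper drift standing on end, waisted, 38 mm across, 95 mm high; origin at the centre of its underside
Not all that is in view belongs to the job. Of the things shaped like the shaft, the steel one is meant.

How it is judged:
On the way, in this order (a step that is already met when the one before it is completed fails the run):
1. the shaft lies in both grooves, its end pressed lightly home against the stop (over 3 N) (y of shaft in the frame of stand between -0.0895 and -0.0685 m and x of shaft in the frame of stand between -0.003 and 0.003 m and z of shaft in the frame of stand between 0.058 and 0.065 m and angle between the y axis of shaft and the y axis of stand, either way round below 0.035 rad and contact force between shaft and stop above 3 N), for 0.1 s.
2. the spindle bears on the shaft and the clutch has slipped (y of shaft in the frame of stand between -0.0895 and -0.0685 m and x of shaft in the frame of stand between -0.003 and 0.003 m and z of shaft in the frame of stand between 0.058 and 0.065 m and angle between the y axis of shaft and the y axis of stand, either way round below 0.035 rad and contact force between spindle and shaft above 15 N and value of joint ratchet above 0.5 rad), for 0.2 s.
At the end, for the whole second after the job is handed in: Shaft at rest in both grooves, within 0.035 rad and 3 mm sideways of their axis, centre 58-65 mm up and 68 to 90 mm to -y of the spindle axis; spindle presses it with over 15 N; clutch slipped 0.5 to 2 rad; all let go (all of step 2 and linear speed of shaft below 0.01 m/s); the robot touches nothing.
It fails at once if the shaft is rammed against the end stop (over 25 N) (contact force between shaft and stop above 25 N).
It fails at once if the spindle crushes the shaft, as when the thimble is turned instead of the ratchet cap (over 60 N) (contact force between spindle and shaft above 60 N).
It fails at once if the clutch is slipped more than 2 rad, over a quarter turn with allowance (value of joint ratchet above 2 rad).
It fails at once if a bystander is pushed away (over 30 mm) (distance of any of bearing, bush, screwdriver, carton, drift from where it was at the start of the episode above 0.03 m).
It also fails if it takes over 72 s, if anything falls off the work surface, if the arm or the gripper's body presses on something with over 40 N, if the wrist force passes 120 N, or if a joint passes its speed limit or range.

## Working session

There is one attempt and no reset: what is moved stays moved. The work goes in short steps, Python scripts to look and compute and a shell command to move; the robot and the scene stay as the last step left them, time stands still between calls to the robot, and variables do not carry over. Pictures are saved under pics/ and viewed, about 8 in all and at most 12, crops included, and the job is handed in when it is done.

```bash
ls; mkdir -p pics
cat > h.py <<'E'
import numpy as np, cv2
from rig import telemetry, imaging, order, manip
def K(n):
    p=imaging.camera_params(n); f=210/np.tan(np.radians(p['fovy'])/2)
    return p,f,np.array(p['R']),np.array(p['t'])
def rays(n,uv):
    p,f,R,t=K(n); M=np.array([[f,0,p['cx']],[0,f,p['cy']],[0,0,1.]])
    d=np.array([p['k1'],0,0,0,0.])
    s=cv2.undistortPoints(np.float64(uv).reshape(-1,1,2),M,d)[:,0]
    return np.c_[s,np.ones(len(s))]@R, -R.T@t   # dirs scaled to depth 1
def onplane(n,uv,z):
    d,c=rays(n,uv); return c+d*((z-c[2])/d[:,2])[:,None]
def cloud(n,depth):
    v,u=np.nonzero(depth>0); d,c=rays(n,np.c_[u,v]); 
    return np.c_[u,v],c+d*depth[v,u][:,None]
def proj(n,X):
    p,f,R,t=K(n); M=np.array([[f,0,p['cx']],[0,f,p['cy']],[0,0,1.]])
    return cv2.projectPoints(np.float64(X).reshape(-1,1,3),cv2.Rodrigues(R)[0],t,M,np.array([p['k1'],0,0,0,0.]))[0][:,0]
E
python3 - <<'E'
from h import *
print(telemetry.sense())
for n in('scene','top'):
    im,d=imaging.capture(n); cv2.imwrite(f'pics/{n}0.png',im); np.save(n+'0.npy',d)
    p,f,R,t=K(n); print(n,f,p['cx'],p['cy'],p['k1'],-R.T@t,R)
E
```

```text
pics
{'t': 0.0, 'joint_pos': array([ 1.10499954e+00,  2.60693628e-01, -1.39400736e-01,  1.17271358e+00,
        1.05629338e-05,  1.57083153e+00]), 'joint_velocities': array([ 0.00170774, -0.00053843,  0.00136485,  0.00056201, -0.00043148,
       -0.00013098]), 'joint_torque': array([ 2.24034929e-04, -4.05679643e+01,  2.53920901e+01,  1.88612798e-02,
       -9.31570912e-05,  4.43478427e-06]), 'tcp_pos': array([0.23544857, 0.46838613, 0.19934797]), 'tcp_rot': array([-2.37260508e-04,  2.30815642e-01,  9.72996982e-01, -9.77436811e-04]), 'ft_force': array([-0.0602706 ,  0.30667972,  0.00986847]), 'ft_torque': array([ 0.08936042,  0.00661443, -0.02870844]), 'gripper_width': 0.08574725779345418}
scene 508.8059254657074 285.15125312705237 212.83543417084877 0.033957195904158737 [ 1.25757838 -0.26938304  0.8001431 ] [[ 0.2621482   0.96497998  0.00959   ]
 [ 0.64500636 -0.16781456 -0.74552335]
 [-0.71780577  0.20162321 -0.66641051]]
top 451.2757219638697 274.8405050106524 211.091934693342 -0.03114124421399103 [ 0.48721885 -0.07380722  1.19816579] [[ 0.02269    -0.99971113  0.0079254 ]
 [-0.99774319 -0.02314502 -0.0630304 ]
 [ 0.06319563 -0.00647735 -0.99798014]]
```

View pics/scene0.png

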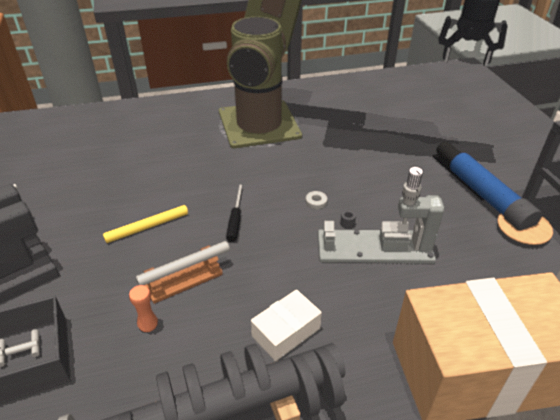

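View pics/top0.png

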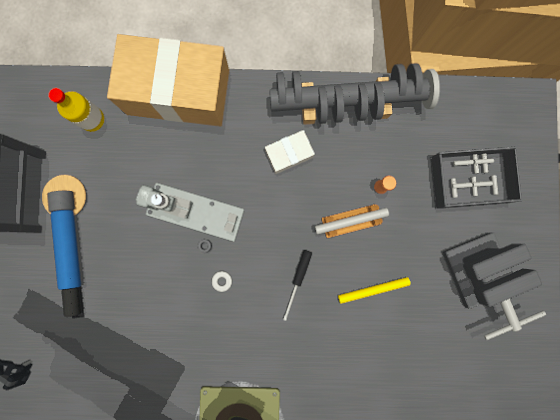

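The scene view shows the shaft on its rest at about (185,262) and the micrometer at (380,235) with its cap at (414,175). In the top view the shaft is at (352,221), the stand base at (195,212) and the cap at (157,198). The copper drift, at (386,184), stands close to the shaft's right end. Next I measure them.

```bash
cat > m.py <<'E'
from h import *
def pca(P):
    c=P.mean(0); w,v=np.linalg.eigh(np.cov((P-c).T)); return c,v[:,-1]
for n in('top','scene'):
    im=cv2.imread(f'pics/{n}0.png'); d=np.load(n+'0.npy'); uv,X=cloud(n,d)
    bgr=im[uv[:,1],uv[:,0]].astype(int); sat=bgr.max(1)-bgr.min(1)
    box=(X[:,0]>.2)&(X[:,0]<.8)
    print(n,'bench z',np.median(X[box&(abs(X[:,2])<.02),2]))
    # shaft: grey & height ~48-59, y in region
    s=box&(X[:,2]>.046)&(X[:,2]<.068)&(sat<25)&(X[:,1]<-.08)&(X[:,1]>-.42)&(bgr.sum(1)>240)&(X[:,0]<.56)&(X[:,0]>.36)
    P=X[s]; c,v=pca(P[:,:2]); a=(P[:,:2]-c)@v
    print('shaft n',s.sum(),c,'yaw',np.degrees(np.arctan2(v[1],v[0])),'ext',a.min(),a.max(),'mid',c+v*(a.min()+a.max())/2,'ztop',np.percentile(P[:,2],[50,95]))
    # stand base top z=14
    s=box&(X[:,2]>.009)&(X[:,2]<.02)&(X[:,1]>.0)&(X[:,1]<.35)&(sat<30)&(bgr.sum(1)>300)
    P=np.float32(X[s][:,:2]); print('base n',s.sum(),cv2.minAreaRect(P))
    # cap top
    s=box&(X[:,2]>.195)&(X[:,2]<.225)&(X[:,1]>0)&(X[:,1]<.4)&(X[:,0]>.4)&(X[:,0]<.6)
    P=X[s];print('cap',s.sum(),P[:,:2].min(0),P[:,:2].max(0),P.mean(0),np.percentile(P[:,2],[5,50,95]))
    s=box&(X[:,2]>.1)&(X[:,2]<.14)&(X[:,1]>0)&(X[:,1]<.4)&(X[:,0]>.4)&(X[:,0]<.6)
    P=np.float32(X[s][:,:2]);print('arm',cv2.minAreaRect(P))
    s=box&(X[:,2]>.05)&(X[:,2]<.07)&(X[:,1]>0)&(X[:,1]<.35)&(X[:,0]>.35)&(X[:,0]<.6)
    print('groove z5-7',X[s][:,:2].min(0),X[s][:,:2].max(0))
    o=(X[:,2]>.08)&(X[:,2]<.1)&(X[:,1]<-.1)&(X[:,1]>-.4)&(X[:,0]<.65)&(X[:,0]>.4); print('drift',X[o].mean(0))
E
python3 m.py
python3 - <<'E'
import cv2
a=cv2.imread('pics/top0.png')[170:260,120:260]; b=cv2.imread('pics/scene0.png')[150:275,300:460]
a=cv2.resize(a,(560,360),interpolation=2);cv2.imwrite('pics/stand_top.png',a)
E
```

```text
top bench z 0.0015001171721267248
shaft n 532 [ 0.5362021 -0.2659024] yaw 104.31081109522431 ext -0.10535933214487277 0.08430022352847565 mid [ 0.53880481 -0.27610521] ztop [0.05864919 0.06286575]
base n 2409 ((0.5135760307312012, 0.1265748143196106), (0.5811964273452759, 0.25550127029418945), 4.254313945770264)
cap 122 [0.55696769 0.16709253] [0.58180874 0.19154864] [0.56856292 0.17787129 0.21180793] [0.19804662 0.21338531 0.21683589]
arm ((0.5751197934150696, 0.20476597547531128), (0.0865740031003952, 0.045399583876132965), 77.72366333007812)
groove z5-7 [0.50389967 0.01670978] [0.59377975 0.22501121]
drift [ 0.63251622 -0.35887311  0.09538008]
scene bench z 0.0006290760100171044
shaft n 726 [ 0.54023346 -0.25646895] yaw 104.03929910849212 ext -0.11284214336498062 0.07693357523585785 mid [ 0.54458894 -0.27388693] ztop [0.05723986 0.06106298]
base n 2456 ((0.4897763729095459, 0.13702133297920227), (0.2678052484989166, 0.22684890031814575), 74.48628997802734)
cap 176 [0.55822038 0.16921877] [0.58422768 0.19360149] [0.57476474 0.17897881 0.20785622] [0.1968405  0.21023322 0.21460863]
arm ((0.5766344666481018, 0.20571038126945496), (0.08553217351436615, 0.0435289666056633), 80.1219711303711)
groove z5-7 [0.51112568 0.01848745] [0.59927966 0.21593982]
drift [ 0.63763616 -0.35981418  0.09355749]
```

View pics/stand_top.png

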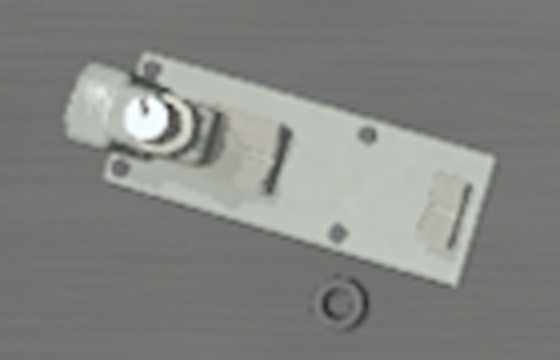

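The crop shows the base corners at full-image pixels of about (243.7,209.5), (234.5,241.2), (156.2,183) and (146.2,214.5). The cap disc is at (156.5,199.5).

```bash
cat > m2.py <<'E'
from h import *
im=cv2.imread('pics/top0.png')
c=onplane('top',[[243.7,209.5],[234.5,241.2],[156.2,183],[146.2,214.5]],.014)[:,:2]
print(c, np.linalg.norm(c[0]-c[1]),np.linalg.norm(c[0]-c[2]))
for a,b in((0,2),(1,3)): v=c[b]-c[a]; print('yaw',np.degrees(np.arctan2(v[1],v[0])))
# base outline by mask
uv,X=cloud('top',np.load('top0.npy'))
m=np.zeros(im.shape[:2],np.uint8); s=(X[:,2]>.006)&(X[:,2]<.022)&(X[:,0]>.4)&(X[:,0]<.62)&(X[:,1]>-.02)&(X[:,1]<.3); s&=im[uv[:,1],uv[:,0]].sum(1)>420
m[uv[s][:,1],uv[s][:,0]]=255
m=cv2.morphologyEx(m,cv2.MORPH_OPEN,np.ones((3,3)))
cs=max(cv2.findContours(m,0,2)[0],key=cv2.contourArea); P=np.float32(onplane('top',cs[:,0],.014)[:,:2])
print('rect',cv2.minAreaRect(P))
# near end edge mid -> origin
yaw=np.radians(np.mean([np.degrees(np.arctan2(*(c[2]-c[0])[::-1])),np.degrees(np.arctan2(*(c[3]-c[1])[::-1]))]))
yv=np.array([np.cos(yaw),np.sin(yaw)]); xv=np.array([np.sin(yaw),-np.cos(yaw)])
print('origin from near end',(c[0]+c[1])/2+.175*yv,'yaw',np.degrees(yaw))
# cap disc, bright in both views
for n,box in(('top',(140,185,175,215)),('scene',(400,160,430,190))):
    im=cv2.imread(f'pics/{n}0.png'); x0,y0,x1,y1=box; g=im[y0:y1,x0:x1].min(2)
    t=(g>225).astype(np.uint8); k,l,st,ce=cv2.connectedComponentsWithStats(t); i=1+np.argmax(st[1:,4])
    px=ce[i]+[x0,y0]; print(n,px,st[i],onplane(n,[px],.213))
# depth-only cap in stand frame
uv,X=cloud('top',np.load('top0.npy')); s=(X[:,2]>.207)&(X[:,2]<.225)&(abs(X[:,0]-.57)<.04)&(abs(X[:,1]-.18)<.04)
print('capdepth',X[s].min(0),X[s].max(0),X[s].mean(0))
E
python3 m2.py
```

```text
[[5.64498092e-01 4.47593582e-04]
 [4.80811660e-01 2.22805903e-02]
 [6.29238120e-01 2.33359348e-01]
 [5.45386717e-01 2.56397984e-01]] 0.0864875634257362 0.24174192142646564
yaw 74.46622500883117
yaw 74.57989727872258
rect ((0.5535531640052795, 0.12314184010028839), (0.22897830605506897, 0.08876056969165802), 74.45523834228516)
origin from near end [0.56935371 0.18001823] yaw 74.52306114377689
top [155.8125   199.421875] [12 10  9 10 64] [[0.56917086 0.18114296 0.213     ]]
scene [415.06557377 170.16393443] [10  7 12  8 61] [[0.56951908 0.18098389 0.213     ]]
capdepth [0.55696769 0.16709253 0.20714773] [0.58119278 0.19154864 0.21815549] [0.56879353 0.17898367 0.21374362]
```

```bash
python3 -m handwheel '{"jaw":[0.085,0.085,0.085,0.085,0.085,0.085,0.085,0.085,0.085,0.085,0.085,0.085,0.085,0.085,0.085,0.085,0.085,0.085,0.085,0.085],"delta_pos":[[-0.61,-0.533,0],[-0.61,-0.533,0],[-0.61,-0.533,0],[-0.61,-0.533,0],[-0.61,-0.533,0],[-0.61,-0.533,0],[-0.61,-0.533,0],[-0.61,-0.533,0],[-0.61,-0.533,0],[-0.61,-0.533,0],[-0.61,-0.533,0],[-0.61,-0.533,0],[-0.61,-0.533,0],[-0.61,-0.533,0],[-0.61,-0.533,0],[-0.61,-0.533,0],[-0.61,-0.533,0],[-0.61,-0.533,0],[-0.61,-0.533,0],[-0.61,-0.533,0]],"spin":[49,49,49,49,49,49,49,49,49,49,49,49,49,49,49,49,49,49,49,49]}'
cat > st.py <<'E'
from h import *
from scipy.spatial.transform import Rotation as Ro
s=telemetry.sense(); q=s['tcp_rot']; R=Ro.from_quat(np.r_[q[1:],q[0]]).as_matrix()
yaw=np.radians(74.5); S=np.array([[np.sin(yaw),np.cos(yaw),0],[-np.cos(yaw),np.sin(yaw),0],[0,0,1]]) # cols: stand axes in world
o=np.array([.5693,.1805,0])
print('t',s['t'],'tcp',s['tcp_pos'].round(4),'stand',((s['tcp_pos']-o)@S).round(4),'tool y yaw',np.degrees(np.arctan2(R[1,1],R[0,1])).round(2),'tilt',R[:,2].round(3))
print('F stand',(s['ft_force']@S).round(2),'T',s['ft_torque'].round(3),'w',round(s['gripper_width'],4),'j',s['joint_pos'].round(3))
E
python3 st.py
```

```text
t: 1.77
tcp_pos: [0.5427, -0.286, 0.199]
tcp_rot: [0.001, 0.615, 0.789, -0.001]
ft_force: [0.1, 0.4, 0.3]
gripper_width: 0.0847
t 1.7667 tcp [ 0.5427 -0.286   0.199 ] stand [ 0.099  -0.4567  0.199 ] tool y yaw 14.12 tilt [ 0.    -0.002 -1.   ]
F stand [-0.04  0.41  0.26] T [ 0.025 -0.025 -0.038] w 0.0847 j [-4.840e-01  4.140e-01  8.800e-02  1.244e+00 -1.000e-03  8.400e-01]
```

```bash
python3 -m handwheel '{"jaw":[0.085,0.085,0.085,0.085,0.085,0.085,0.085,0.085],"delta_pos":[[0,0,0.04],[0,0,0.08],[0,0,0.11],[0,0,0.14],[0,0,0.16],[0,0,0.17],[0,0,0.17],[0,0,0.17]],"spin":[0,0,0,0,0,0,0,0]}'
python3 st.py
python3 - <<'E'
from h import *
a=[]
for n in('top','scene'):
    im,d=imaging.capture(n); s=telemetry.sense(); u,v=proj(n,[s['tcp_pos']])[0].astype(int)
    a.append(cv2.resize(im[v-60:v+60,u-65:u+65],(390,360),interpolation=2))
cv2.imwrite('pics/grasp.png',np.hstack(a))
E
```

```text
t: 2.43
tcp_pos: [0.5414, -0.2811, 0.0302]
tcp_rot: [-0.0, 0.613, 0.79, -0.0]
ft_force: [0.1, 0.5, 0.7]
gripper_width: 0.0853
t 2.4333 tcp [ 0.5414 -0.2811  0.0302] stand [ 0.0964 -0.4523  0.0302] tool y yaw 14.32 tilt [-0.001  0.    -1.   ]
F stand [-0.01  0.48  0.66] T [-0.057 -0.014 -0.03 ] w 0.0853 j [-0.479  0.517 -0.203  0.852 -0.     0.842]
```

View pics/grasp.png

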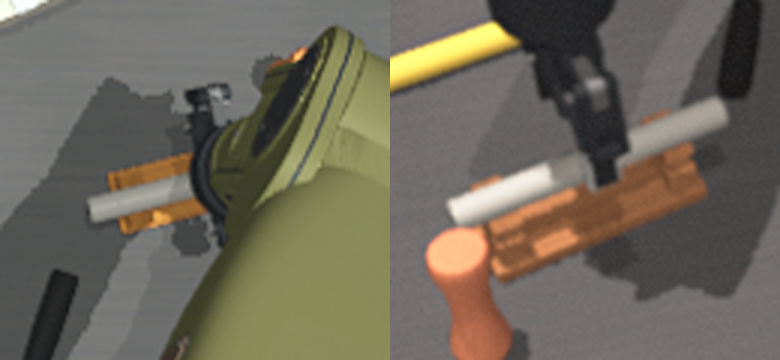

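The jaws straddle the shaft: the fingers sit on either side of it near its middle, between the V blocks, and clear of the drift. I'll close on it.

```bash
python3 -m handwheel '{"jaw":[0.015,0.015,0.015,0.015,0.015,0.015,0.015,0.015,0.015,0.015],"delta_pos":[[0,0,0],[0,0,0],[0,0,0],[0,0,0],[0,0,0],[0,0,0],[0,0,0],[0,0,0],[0,0,0],[0,0,0]],"spin":[0,0,0,0,0,0,0,0,0,0]}'
python3 st.py
```

```text
t: 3.37
tcp_pos: [0.5414, -0.2811, 0.0301]
tcp_rot: [-0.0, 0.614, 0.79, -0.0]
ft_force: [-0.1, 0.7, 0.3]
gripper_width: 0.0149
t 3.3667 tcp [ 0.5414 -0.2811  0.0301] stand [ 0.0965 -0.4523  0.0301] tool y yaw 14.31 tilt [-0.  0. -1.]
F stand [-0.31  0.6   0.29] T [ 0.001  0.013 -0.018] w 0.0149 j [-0.479  0.516 -0.204  0.851 -0.     0.842]
```

Run:
```python
from h import *
a=[]
for n in('top','scene'):
    im,d=imaging.capture(n); s=telemetry.sense(); u,v=proj(n,[s['tcp_pos']])[0].astype(int)
    a.append(cv2.resize(im[v-60:v+60,u-65:u+65],(390,360),interpolation=2))
cv2.imwrite('pics/grasp2.png',np.hstack(a))
```

```text
(no output)
```

View pics/grasp2.png

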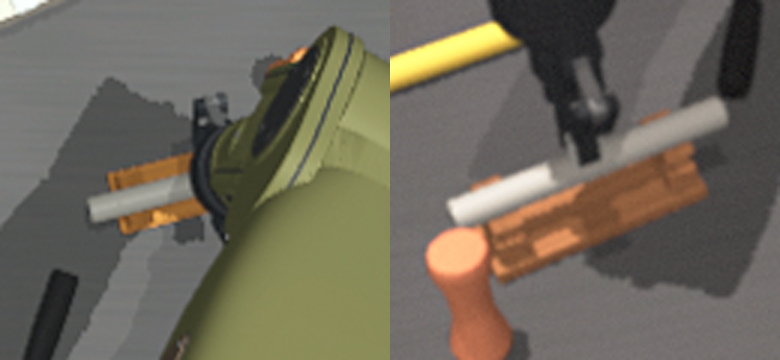

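```bash
python3 -m handwheel '{"jaw":[0,0,0,0],"delta_pos":[[0,0,0],[0,0,0],[0,0,0],[0,0,0]],"spin":[0,0,0,0]}'
python3 st.py
```

```text
t: 3.8
tcp_pos: [0.5414, -0.2811, 0.0302]
tcp_rot: [0.0, 0.614, 0.79, -0.0]
ft_force: [0.0, 0.5, 0.5]
gripper_width: -0.0001
t 3.8 tcp [ 0.5414 -0.2811  0.0302] stand [ 0.0965 -0.4523  0.0302] tool y yaw 14.31 tilt [ 0. -0. -1.]
F stand [-0.09  0.46  0.55] T [ 0.043 -0.006  0.039] w -0.0001 j [-0.479  0.516 -0.204  0.851 -0.     0.842]
```

Run:
```python
from h import *
im,d=imaging.capture('scene'); tcp=telemetry.sense()['tcp_pos']
yv=np.array([-.247,.969,0]); xv=np.array([.969,.247,0])
uv,X=cloud('scene',d); L=X-tcp; a=L@yv; b=L@xv; z=X[:,2]
bgr=im[uv[:,1],uv[:,0]].astype(int); dark=(bgr.max(1)<75)
near=(abs(a)<.12)&(abs(b)<.08)&(z>.01)&(z<.2)
for lo in np.arange(-.11,.11,.02):
    s=near&(a>lo)&(a<lo+.02)&(z>.045)&(z<.066)&(bgr.min(1)>85)
    print('a %.2f'%lo,s.sum(), 'b',np.percentile(b[s],[5,50,95]).round(4) if s.any() else '', 'zmax',np.percentile(z[s],[50,98]).round(4) if s.any() else '')
s=near&dark&(abs(a)<.02)
for lo in np.arange(.01,.13,.01):
    k=s&(z>lo)&(z<lo+.01)
    if k.any(): print('dark z%.2f'%lo,k.sum(),'b',b[k].min().round(3),b[k].max().round(3),'a',a[k].min().round(3),a[k].max().round(3))
u,v=proj('scene',[tcp])[0].astype(int); print(u,v)
c=im[v-60:v+60,u-65:u+65]; dz=np.zeros(d.shape); dz[uv[:,1],uv[:,0]]=z
db=np.zeros(d.shape); db[uv[:,1],uv[:,0]]=b
np.set_printoptions(linewidth=200)
print((dz[v-24:v+10:3,u-18:u+18:3]*1000).round().astype(int)); print((db[v-24:v+10:3,u-18:u+18:3]*1000).round().astype(int))
cv2.imwrite('pics/g3.png',cv2.resize(c,(780,600)[:2],interpolation=2))
```

```text
a -0.11 5 b [-0.0025  0.0044  0.0084] zmax [0.0495 0.0589]
a -0.09 121 b [-0.0019  0.0094  0.0145] zmax [0.0554 0.0605]
a -0.07 168 b [-0.0152  0.0087  0.0236] zmax [0.0536 0.0609]
a -0.05 115 b [-0.0043  0.0076  0.0125] zmax [0.0566 0.0613]
a -0.03 110 b [-0.0025  0.0077  0.0123] zmax [0.057  0.0612]
a -0.01 77 b [0.0036 0.0086 0.012 ] zmax [0.0553 0.061 ]
a 0.01 105 b [-0.0043  0.0073  0.0123] zmax [0.0565 0.0624]
a 0.03 105 b [-0.0039  0.0062  0.0115] zmax [0.0565 0.0614]
a 0.05 107 b [-0.0142  0.0058  0.0105] zmax [0.0569 0.061 ]
a 0.07 98 b [-0.0048  0.0058  0.0107] zmax [0.0567 0.0608]
a 0.09 54 b [-0.0053  0.0049  0.0099] zmax [0.0566 0.0602]
dark z0.06 1 b 0.012 0.012 a -0.0 -0.0
dark z0.07 21 b 0.01 0.015 a -0.007 0.006
dark z0.08 29 b 0.01 0.016 a -0.008 0.006
dark z0.09 3 b 0.013 0.014 a -0.002 0.004
dark z0.10 10 b -0.002 0.03 a -0.013 0.004
dark z0.11 24 b 0.009 0.04 a -0.013 0.011
dark z0.12 41 b -0.006 0.046 a -0.017 0.016
182 269
[[ -1   2   2 121 116 156 156 155 152 153   3   0]
 [  2   1  -1 109 130 153 151 150 142 127   1   4]
 [  2   2  -1  92 119 138 127 109  -2 
[... 529 characters left out ...]
  -80]
 [-104 -101 -100   12   35   60   61   63   57   45  -74  -68]
 [ -96  -92  -92    2   31   53   45   30  -74  -70  -65  -62]
 [ -89  -85  -79   -2    6   12   13    4  -64   -5   -1    3]
 [ -81  -75  -73  -68    5   14   13    8    2    3    6    5]
 [ -70  -68  -66  -61    7   14   12    5    6    8    8   11]
 [ -64   -5   -2    1    3    5    6    9    8   10   11   10]
 [  -2    2    5    7    8   10   11    9   10  -18  -14  -10]
 [  10    8   11    8   11   12  -19  -13  -12   -7   -4   -2]
 [  11    9   13    9  -13  -13   -9   -8   -5   -2    2    4]
 [  12  -18  -14  -10   -6   -6   -3    0    3    6   11   14]
 [ -10   -9   -5   -4    1    3    4    6   11   14   17   18]]
```

View pics/g3.png

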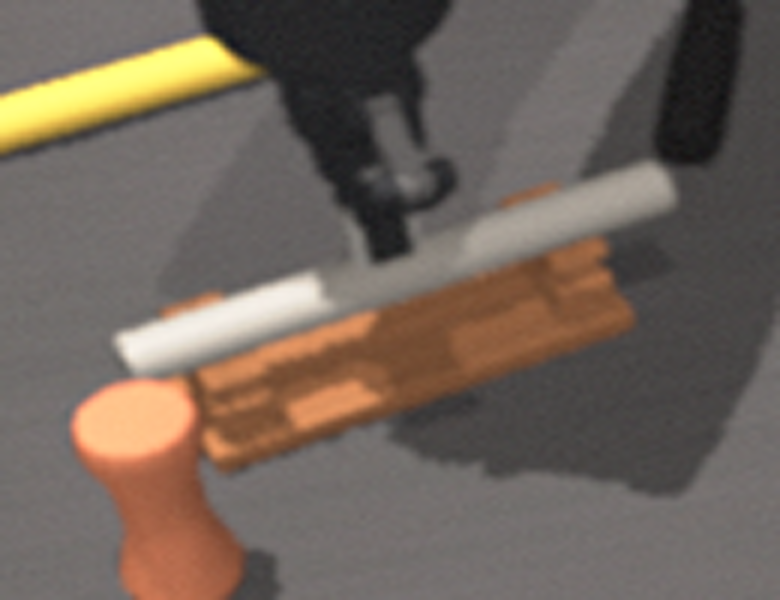

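Run:
```python
from h import *
print([ (k,getattr(manip,k)) for k in dir(manip) if not k.startswith('_')])
tcp=np.array([.5414,-.2811,.0302]); xv=np.array([.969,.247,0])
c=proj('scene',[tcp])[0].astype(int)
for b,z in((.042,.043),(.057,.043),(.042,.073),(.057,.073),(.0,.06)):
    p=tcp+b*xv; p[2]=z; print(b,z,(proj('scene',[p])[0]-c+[65,60])*3+[390,0])
```

```text
[('PlanningError', <class 'rig.PlanningError'>), ('grip_depth', 0.0187)]
0.042 0.043 [607.4874649  210.93123093]
0.057 0.043 [616.17337465 226.57384108]
0.042 0.073 [602.05692498 179.73687732]
0.057 0.073 [610.87226742 195.38498813]
0.0 0.06 [580.7984497  151.21090423]
```

```bash
python3 -m handwheel '{"jaw":[0,0,0,0,0],"delta_pos":[[0,0,-0.04],[0,0,-0.08],[0,0,-0.1],[0,0,-0.1],[0,0,-0.1]],"spin":[0,0,0,0,0]}'
python3 - <<'E'
from h import *
im,d=imaging.capture('scene'); im2,d2=imaging.capture('top'); tcp=telemetry.sense()['tcp_pos']; print(tcp)
yv=np.array([-.247,.969,0]); xv=np.array([.969,.247,0])
uv,X=cloud('scene',d); L=X-tcp; a=L@yv; b=L@xv; z=L[:,2]
s=(abs(a)<.06)&(abs(b)<.08)&(z>-.05)&(z<.15)
for lo in np.arange(-.03,.13,.01):
    k=s&(z>lo)&(z<lo+.01)
    if k.any(): print('z rel tcp %.2f'%lo,k.sum(),'b',b[k].min().round(3),b[k].max().round(3),'a',a[k].min().round(3),a[k].max().round(3))
u,v=proj('scene',[tcp])[0].astype(int); print(u,v)
c=cv2.resize(im[v-60:v+60,u-65:u+65],None,fx=4,fy=4,interpolation=2); cv2.drawMarker(c,(260,240),(0,0,255),0,12,1)
cv2.imwrite('pics/g4.png',c)
E
```

```text
t: 4.27
tcp_pos: [0.5427, -0.2818, 0.1319]
tcp_rot: [0.002, 0.614, 0.79, 0.0]
ft_force: [-0.5, -0.4, -0.8]
gripper_width: 0.0002
[ 0.54056939 -0.28071656  0.12909274]
z rel tcp 0.03 13 b 0.006 0.01 a -0.012 0.009
z rel tcp 0.04 51 b -0.006 0.016 a -0.013 0.009
z rel tcp 0.05 53 b -0.005 0.017 a -0.013 0.009
z rel tcp 0.06 38 b -0.003 0.017 a -0.013 0.007
z rel tcp 0.07 7 b -0.004 0.011 a -0.014 -0.013
z rel tcp 0.08 49 b -0.023 0.038 a -0.016 0.011
z rel tcp 0.09 46 b 0.013 0.047 a -0.018 0.011
z rel tcp 0.10 99 b -0.04 0.055 a -0.019 0.015
z rel tcp 0.11 78 b -0.014 0.062 a -0.019 0.014
z rel tcp 0.12 190 b -0.011 0.066 a -0.021 0.016
176 233
```

View pics/g4.png

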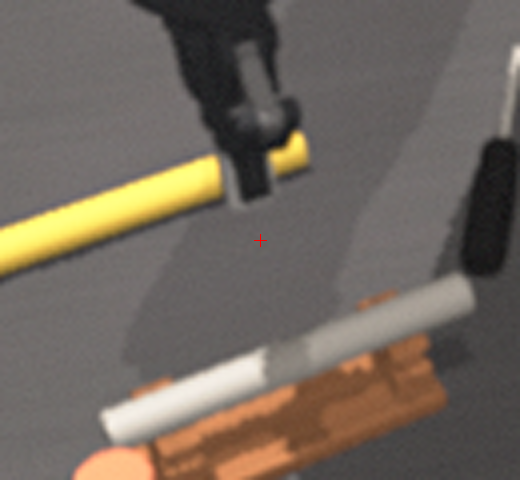

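The finger tips are really about 31 mm above the reported TCP, so the jaws shut just over the shaft without touching it. The view shows the tips at about (250,205) and the reported TCP at (260,240). I'll correct the height by 31 mm and retry, going down in two stages.

```bash
python3 -m handwheel '{"jaw":[0.085,0.085,0.085,0.085,0.085,0.085,0.085,0.085,0.085,0.085,0.085,0.085],"delta_pos":[[0,0,0],[0,0,0.0],[0,0,0.01],[0,0,0.03],[0,0,0.06],[0,0,0.09],[0,0,0.11],[0,0,0.12],[0,0,0.127],[0,0,0.132],[0,0,0.132],[0,0,0.132]],"spin":[0,0,0,0,0,0,0,0,0,0,0,0]}'
python3 st.py
```

```text
t: 5.37
tcp_pos: [0.5422, -0.2816, -0.001]
tcp_rot: [0.001, 0.614, 0.79, 0.0]
ft_force: [0.2, -0.7, 0.2]
gripper_width: 0.085
t 5.3667 tcp [ 0.5422 -0.2816 -0.001 ] stand [ 0.0974 -0.4525 -0.001 ] tool y yaw 14.31 tilt [ 0.001 -0.001 -1.   ]
F stand [ 0.42 -0.65  0.24] T [ 0.022  0.003 -0.055] w 0.085 j [-0.479  0.548 -0.241  0.78  -0.     0.842]
```

```bash
python3 -m handwheel '{"jaw":[0.015,0.015,0.015,0.015,0.015,0.015,0.015,0.015,0.015,0.015],"delta_pos":[[0,0,0],[0,0,0],[0,0,0],[0,0,0],[0,0,0],[0,0,0],[0,0,0],[0,0,0],[0,0,0],[0,0,0]],"spin":[0,0,0,0,0,0,0,0,0,0]}'
python3 st.py
```

```text
t: 6.2
tcp_pos: [0.5415, -0.2813, -0.0012]
tcp_rot: [0.0, 0.613, 0.79, -0.0]
ft_force: [-1.4, 0.2, 6.0]
gripper_width: 0.0203
t 6.2 tcp [ 0.5415 -0.2813 -0.0012] stand [ 0.0966 -0.4524 -0.0012] tool y yaw 14.33 tilt [ 0. -0. -1.]
F stand [-1.42 -0.21  6.03] T [0.089 0.305 0.275] w 0.0203 j [-0.479  0.548 -0.242  0.781 -0.     0.842]
```

```bash
python3 -m handwheel '{"jaw":[0.015,0.015,0.015,0.015,0.015,0.015,0.015,0.015],"delta_pos":[[0,0,-0.005],[0,0,-0.015],[0,0,-0.03],[0,0,-0.06],[0,0,-0.09],[0,0,-0.11],[0,0,-0.12],[0,0,-0.12]],"spin":[0,0,0,0,0,0,0,0]}'
cat > sh.py <<'E'
import sys
from h import *
from scipy.spatial.transform import Rotation as Ro
s=telemetry.sense(); tcp=s['tcp_pos']; q=s['tcp_rot']; R=Ro.from_quat(np.r_[q[1:],q[0]]).as_matrix()
zr=float(sys.argv[1]) # expected axis z
yaw=np.radians(74.5); S=np.array([[np.sin(yaw),np.cos(yaw),0],[-np.cos(yaw),np.sin(yaw),0],[0,0,1]]); o=np.array([.5693,.1805,0])
for n in('scene','top'):
    im,d=imaging.capture(n); cv2.imwrite(f'pics/{n}_{s["t"]:.2f}.png',im); uv,X=cloud(n,d); L=(X-tcp)@R
    bgr=im[uv[:,1],uv[:,0]].astype(int); sat=bgr.max(1)-bgr.min(1)
    k=(abs(L[:,1])<.02)&(abs(L[:,0])<.13)&(abs(X[:,2]-zr)<.022)&(bgr.min(1)>85)&(sat<30)
    P=X[k]
    if k.sum()<60: print(n,'few',k.sum()); continue
    a=L[k][:,0]; c=P.mean(0); v=np.linalg.svd(P-c)[2][0]; v=v*np.sign(v@R[:,0])
    W=(P-c)@v; Lo,Hi=np.percentile(W,[.5,99.5]); e0,e1=c+v*Lo,c+v*Hi
    print(n,k.sum(),'len',(Hi-Lo).round(4),'along tool x',np.percentile(a,[.5,99.5]).round(4),'across',np.percentile(L[k][:,1],[5,50,95]).round(4),'yaw',np.degrees(np.arctan2(v[1],v[0])).round(2),'pitch',np.degrees(np.arcsin(v[2])).round(2),'z max',np.percentile(P[:,2],98).round(4))
    print('   ends in stand frame',((e0-o)@S).round(4),((e1-o)@S).round(4))
E
python3 st.py; python3 sh.py .168
```

```text
t: 6.87
tcp_pos: [0.5432, -0.282, 0.121]
tcp_rot: [0.002, 0.614, 0.79, 0.0]
ft_force: [-0.1, -0.3, -2.7]
gripper_width: 0.02
t 6.8667 tcp [ 0.5432 -0.282   0.121 ] stand [ 0.0984 -0.4527  0.121 ] tool y yaw 14.3 tilt [ 0.005 -0.002 -1.   ]
F stand [-0.03 -0.37 -2.73] T [-0.078 -0.004  0.012] w 0.02 j [-0.479  0.444 -0.07   1.052  0.     0.842]
scene 1043 len 0.1894 along tool x [-0.0894  0.0998] across [-0.0007  0.0088  0.0139] yaw 105.41 pitch -0.01 z max 0.1833
   ends in stand frame [ 0.1508 -0.5254  0.1758] [ 0.0536 -0.363   0.1758]
top 336 len 0.0831 along tool x [0.018 0.101] across [-0.0113 -0.0021  0.0073] yaw 105.92 pitch -0.82 z max 0.1832
   ends in stand frame [ 0.0885 -0.4374  0.1788] [ 0.0452 -0.3665  0.1776]
```

```bash
python3 -m handwheel '{"jaw":[0.015,0.015,0.015,0.015,0.015,0.015,0.015,0.015,0.015,0.015,0.015,0.015,0.015,0.015],"delta_pos":[[0.03,0.007,0],[0.06,0.014,0],[0.09,0.02,0],[0.12,0.027,0],[0.15,0.034,0],[0.18,0.04,0],[0.21,0.046,0],[0.24,0.053,0],[0.27,0.06,0],[0.29,0.064,0],[0.305,0.067,0],[0.314,0.069,0],[0.314,0.069,0],[0.314,0.069,0]],"spin":[3,6,9,12,15,18,21,24,27,30,30,30,30,30]}'
python3 st.py; python3 sh.py .168
```

```text
t: 8.13
tcp_pos: [0.5297, 0.0399, 0.117]
tcp_rot: [-0.0, 0.797, 0.604, -0.001]
ft_force: [-0.0, -0.2, -4.1]
gripper_width: 0.0205
t 8.1333 tcp [0.5297 0.0399 0.117 ] stand [-0.0005 -0.1461  0.117 ] tool y yaw -15.65 tilt [-0.002 -0.001 -1.   ]
F stand [ 0.03 -0.15 -4.1 ] T [-0.042  0.026 -0.018] w 0.0205 j [ 7.60e-02  3.22e-01 -2.76e-01  9.76e-01 -1.00e-03  1.92e+00]
scene 938 len 0.1878 along tool x [-0.0882  0.0995] across [-0.0027  0.0083  0.0139] yaw 75.42 pitch 0.08 z max 0.1791
   ends in stand frame [ 0.0083 -0.2342  0.1717] [ 0.0053 -0.0464  0.172 ]
top 265 len 0.0615 along tool x [-0.09   -0.0284] across [-0.0091  0.0006  0.0105] yaw 75.02 pitch 0.36 z max 0.1816
   ends in stand frame [ 0.0004 -0.236   0.176 ] [-0.0002 -0.1744  0.1764]
```

```bash
python3 -m handwheel '{"jaw":[0.015,0.015,0.015,0.015,0.015,0.015,0.015,0.015,0.015],"delta_pos":[[0,0,0.02],[0,0,0.045],[0,0,0.065],[0,0,0.08],[0,0,0.086],[0.008,0,0.086],[0.016,0,0.086],[0.02,0,0.086],[0.02,0,0.086]],"spin":[0.5,0.5,0.5,0.5,0.5,0.5,0.5,0.5,0.5]}'
python3 st.py; python3 sh.py .082
```

```text
t: 8.98
tcp_pos: [0.5371, 0.0599, 0.0325]
tcp_rot: [0.0, 0.8, 0.601, 0.001]
ft_force: [-0.2, 0.1, -2.1]
gripper_width: 0.02
t 8.9833 tcp [0.5371 0.0599 0.0325] stand [ 0.0012 -0.1248  0.0325] tool y yaw -16.17 tilt [ 0.002  0.001 -1.   ]
F stand [-0.19  0.09 -2.07] T [-0.014  0.009 -0.015] w 0.02 j [ 1.110e-01  4.110e-01 -3.850e-01  7.730e-01  1.000e-03  1.964e+00]
scene 957 len 0.2157 along tool x [-0.0872  0.1281] across [-0.0042  0.0084  0.0177] yaw 75.07 pitch -2.39 z max 0.0946
   ends in stand frame [ 0.0093 -0.2122  0.0892] [0.0072 0.0033 0.0802]
top 269 len 0.0732 along tool x [-0.0903 -0.0218] across [-0.0153  0.      0.0143] yaw 74.73 pitch -16.71 z max 0.0966
   ends in stand frame [ 0.0007 -0.2127  0.097 ] [ 0.0005 -0.1426  0.076 ]
```

```bash
python3 -m handwheel '{"jaw":[0.015,0.015,0.015,0.015,0.015,0.015],"delta_pos":[[0,0,0.008],[0,0,0.013],[0,0,0.016],[0,0,0.018],[0,0,0.018],[0,0,0.018]],"spin":[0,0,0,0,0,0]}'
python3 st.py
```

```text
t: 9.58
tcp_pos: [0.5359, 0.0594, 0.014]
tcp_rot: [-0.0, 0.8, 0.6, -0.0]
ft_force: [0.8, -0.0, -4.0]
gripper_width: 0.0203
t 9.5833 tcp [0.5359 0.0594 0.014 ] stand [ 1.000e-04 -1.256e-01  1.400e-02] tool y yaw -16.19 tilt [-0.001 -0.    -1.   ]
F stand [ 0.75  0.18 -4.03] T [-0.033  0.021 -0.037] w 0.0203 j [ 0.11   0.431 -0.41   0.73   0.     1.964]
```

```bash
python3 -m handwheel '{"jaw":[0.015,0.015,0.015,0.015],"delta_pos":[[0,0,0.001],[0,0,0.002],[0,0,0.002],[0,0,0.002]],"spin":[0,0,0,0]}'
python3 st.py;  python3 -m handwheel '{"jaw":[0.015,0.015,0.015,0.015],"delta_pos":[[0,0,0.001],[0,0,0.002],[0,0,0.002],[0,0,0.002]],"spin":[0,0,0,0]}'
python3 st.py
```

```text
t: 9.92
tcp_pos: [0.536, 0.0596, 0.0129]
tcp_rot: [-0.0, 0.8, 0.6, 0.0]
ft_force: [-2.7, 0.5, 4.6]
gripper_width: 0.0201
t 9.9167 tcp [0.536  0.0596 0.0129] stand [ 0.0002 -0.1254  0.0129] tool y yaw -16.19 tilt [ 0.  0. -1.]
F stand [-2.7  -0.23  4.63] T [ 0.066  0.45  -0.082] w 0.0201 j [ 0.11   0.432 -0.412  0.727  0.     1.964]
t: 10.25
tcp_pos: [0.5361, 0.0596, 0.0126]
tcp_rot: [0.0, 0.8, 0.601, 0.001]
ft_force: [-6.9, -0.5, 17.7]
gripper_width: 0.02
t 10.25 tcp [0.5361 0.0596 0.0126] stand [ 0.0003 -0.1254  0.0126] tool y yaw -16.18 tilt [ 0.001  0.    -1.   ]
F stand [-6.53 -2.32 17.72] T [-0.06   1.328 -0.06 ] w 0.02 j [ 0.111  0.432 -0.413  0.725  0.     1.964]
```

```bash
python3 -m handwheel '{"jaw":[0.015,0.015,0.015,0.015],"delta_pos":[[0,-0.0007,-0.001],[0,-0.0007,-0.0015],[0,-0.0007,-0.0015],[0,-0.0007,-0.0015]],"spin":[0,0,0,0]}'
python3 st.py;  python3 sh.py .062
```

```text
t: 10.58
tcp_pos: [0.536, 0.0596, 0.0127]
tcp_rot: [0.0, 0.8, 0.6, 0.001]
ft_force: [-3.4, -0.2, 9.6]
gripper_width: 0.0207
t 10.5833 tcp [0.536  0.0596 0.0127] stand [ 0.0002 -0.1254  0.0127] tool y yaw -16.19 tilt [ 0.001 -0.    -1.   ]
F stand [-3.25 -1.11  9.63] T [-0.138  0.612 -0.019] w 0.0207 j [ 0.111  0.431 -0.413  0.725 -0.     1.964]
scene 1169 len 0.218 along tool x [-0.0879  0.1297] across [-0.0136  0.0081  0.0182] yaw 75.85 pitch -2.57 z max 0.0756
   ends in stand frame [ 0.0091 -0.2132  0.0694] [0.004  0.0045 0.0596]
top 266 len 0.066 along tool x [-0.0899 -0.0243] across [-0.0151  0.0003  0.0149] yaw 74.77 pitch -5.52 z max 0.0769
   ends in stand frame [-1.00e-04 -2.15e-01  7.34e-02] [-0.0004 -0.1493  0.067 ]
```

```bash
python3 -m handwheel '{"jaw":[0.015,0.015,0.015,0.015,0.015,0.015,0.015,0.015,0.015,0.015],"delta_pos":[[0.003,-0.0003,0],[0.006,-0.0003,0],[0.01,-0.0005,0],[0.014,-0.0005,0],[0.018,-0.0006,0],[0.021,-0.0006,0],[0.024,-0.0006,0],[0.026,-0.0006,0],[0.026,-0.0006,0],[0.026,-0.0006,0]],"spin":[0,0,0,0,0,0,0,0,0,0]}'
python3 st.py
```

```text
t: 11.52
tcp_pos: [0.542, 0.0814, 0.0127]
tcp_rot: [0.003, 0.8, 0.6, -0.002]
ft_force: [-4.6, -9.1, 11.6]
gripper_width: 0.0202
t 11.5167 tcp [0.542  0.0814 0.0127] stand [ 0.0002 -0.1028  0.0127] tool y yaw -16.29 tilt [ 0.    -0.007 -1.   ]
F stand [-1.98 -9.96 11.64] T [-1.636  0.801 -0.003] w 0.0202 j [ 0.153  0.445 -0.389  0.738 -0.007  2.008]
```

```bash
python3 -m handwheel '{"jaw":[0.015,0.015,0.015,0.015,0.015,0.015],"delta_pos":[[0,0,-0.001],[0,0,-0.0015],[0.001,0,-0.0015],[0.002,0,-0.0015],[0.003,0,-0.0015],[0.003,0,-0.0015]],"spin":[0,0,0,0,0,0]}'
python3 st.py
```

```text
t: 12.02
tcp_pos: [0.5435, 0.088, 0.013]
tcp_rot: [0.0, 0.8, 0.601, 0.0]
ft_force: [0.9, -0.8, -2.3]
gripper_width: 0.0201
t 12.0167 tcp [0.5435 0.088  0.013 ] stand [-0.0002 -0.096   0.013 ] tool y yaw -16.17 tilt [ 0.001  0.    -1.   ]
F stand [ 1.12 -0.53 -2.26] T [-0.132 -0.383 -0.073] w 0.0201 j [ 0.161  0.447 -0.384  0.739  0.     2.014]
```

```bash
for i in 1; do python3 -m handwheel '{"jaw":[0.015,0.015,0.015,0.015,0.015],"delta_pos":[[0.001,0,0],[0.002,0,0],[0.003,0,0],[0.004,0,0],[0.004,0,0]],"spin":[0,0,0,0,0]}' >/dev/null; python3 st.py; done
```

```text
t 12.4333 tcp [0.5442 0.0918 0.0133] stand [-0.0004 -0.0922  0.0133] tool y yaw -16.18 tilt [ 0.  0. -1.]
F stand [ 1.23 -1.06 -1.37] T [-0.246 -0.345  0.008] w 0.0202 j [ 0.167  0.449 -0.379  0.742  0.     2.02 ]
```

```bash
python3 -m handwheel '{"jaw":[0.015,0.015,0.015,0.015,0.015],"delta_pos":[[0.001,0,0],[0.002,0,0],[0.003,0,0],[0.004,0,0],[0.004,0,0]],"spin":[0,0,0,0,0]}' >/dev/null; python3 st.py
```

```text
t 12.85 tcp [0.5453 0.0956 0.0133] stand [-0.0004 -0.0882  0.0133] tool y yaw -16.18 tilt [ 0.  0. -1.]
F stand [ 1.68 -1.87 -1.26] T [-0.272 -0.299 -0.05 ] w 0.0202 j [ 0.173  0.452 -0.375  0.744  0.     2.027]
```

```bash
python3 -m handwheel '{"jaw":[0.015,0.015,0.015,0.015,0.015],"delta_pos":[[0.001,0,0],[0.002,0,0],[0.003,0,0],[0.003,0,0],[0.003,0,0]],"spin":[0,0,0,0,0]}' >/dev/null; python3 st.py
```

```text
t 13.2667 tcp [0.5461 0.0985 0.0132] stand [-0.0004 -0.0852  0.0132] tool y yaw -16.18 tilt [ 0.  0. -1.]
F stand [ 1.16 -0.61 -1.68] T [-0.244 -0.356 -0.073] w 0.0199 j [ 0.178  0.454 -0.372  0.745  0.     2.031]
```

```bash
python3 -m handwheel '{"jaw":[0.015,0.015,0.015,0.015,0.015],"delta_pos":[[0.001,0,0],[0.002,0,0],[0.003,0,0],[0.003,0,0],[0.003,0,0]],"spin":[0,0,0,0,0]}' >/dev/null; python3 st.py
```

```text
t 13.6833 tcp [0.5469 0.1013 0.0132] stand [-0.0004 -0.0823  0.0132] tool y yaw -16.18 tilt [ 0.  0. -1.]
F stand [ 2.36 -1.4  -2.  ] T [-0.285 -0.369 -0.038] w 0.0204 j [ 0.183  0.456 -0.368  0.747  0.     2.036]
```

```bash
python3 -m handwheel '{"jaw":[0.015,0.015,0.015,0.015,0.015],"delta_pos":[[0.001,0,0],[0.002,0,0],[0.003,0,0],[0.003,0,0],[0.003,0,0]],"spin":[0,0,0,0,0]}' >/dev/null; python3 st.py
```

```text
t 14.1 tcp [0.5477 0.1042 0.0132] stand [-0.0004 -0.0793  0.0132] tool y yaw -16.18 tilt [ 0.  0. -1.]
F stand [ 1.51 -0.23 -1.27] T [-0.297 -0.409 -0.057] w 0.0206 j [ 0.188  0.457 -0.365  0.748  0.     2.041]
```

```bash
python3 -m handwheel '{"jaw":[0.015,0.015,0.015,0.015,0.015],"delta_pos":[[0.001,0,0],[0.002,0,0],[0.003,0,0],[0.003,0,0],[0.003,0,0]],"spin":[0,0,0,0,0]}' >/dev/null; python3 st.py; python3 sh.py .062
```

```text
t 14.5167 tcp [0.5486 0.1071 0.0132] stand [-0.0004 -0.0763  0.0132] tool y yaw -16.18 tilt [ 0.  0. -1.]
F stand [ 2.42 -1.3  -1.03] T [-0.274 -0.35  -0.032] w 0.0203 j [ 0.193  0.459 -0.361  0.75   0.     2.046]
scene 1145 len 0.2042 along tool x [-0.0885  0.1157] across [-0.0045  0.0092  0.019 ] yaw 73.67 pitch -0.47 z max 0.0811
   ends in stand frame [ 0.0065 -0.1649  0.0661] [0.0095 0.0393 0.0644]
top 304 len 0.0681 along tool x [-0.0899 -0.0221] across [-0.0157 -0.0001  0.0153] yaw 73.97 pitch 6.53 z max 0.0778
   ends in stand frame [-0.0014 -0.1665  0.0665] [-0.0008 -0.0989  0.0742]
```

```bash
python3 -m handwheel '{"jaw":[0.015,0.015,0.015,0.015,0.015],"delta_pos":[[0.001,0,0],[0.002,0,0],[0.002,0,0],[0.002,0,0],[0.002,0,0]],"spin":[0,0,0,0,0]}' >/dev/null; python3 st.py
```

```text
t 15.0333 tcp [0.5487 0.108  0.0132] stand [-0.0004 -0.0754  0.0132] tool y yaw -16.21 tilt [-0.    -0.002 -1.   ]
F stand [ 2.16 -5.1   0.87] T [-0.96  -0.262 -0.053] w 0.02 j [ 1.950e-01  4.610e-01 -3.590e-01  7.520e-01 -2.000e-03  2.049e+00]
```

The stop is found: the arm stalls and the force along y has risen. One more millimetre, then hold.

```bash
python3 -m handwheel '{"jaw":[0.015,0.015,0.015,0.015,0.015,0.015],"delta_pos":[[0.0005,0,0],[0.001,0,0],[0.0015,0,0],[0.0015,0,0],[0.0015,0,0],[0.0015,0,0]],"spin":[0,0,0,0,0,0]}' >/dev/null; python3 st.py
```

```text
t 15.5333 tcp [0.5487 0.1079 0.0132] stand [-0.0004 -0.0755  0.0132] tool y yaw -16.24 tilt [-0.001 -0.005 -1.   ]
F stand [ 2.68 -7.85  1.05] T [-1.569 -0.121  0.015] w 0.0204 j [ 0.197  0.461 -0.358  0.753 -0.004  2.051]
```

```bash
python3 -m handwheel '{"jaw":[0.015,0.015,0.06,0.06,0.06,0.06,0.06,0.06],"delta_pos":[[-0.0008,0,0],[-0.0015,0,0],[-0.0015,0,0],[-0.0015,0,0],[-0.0015,0,0],[-0.0015,0,0],[-0.0015,0,0],[-0.0015,0,0]],"spin":[0,0,0,0,0,0,0,0]}' >/dev/null; python3 st.py
python3 -m handwheel '{"jaw":[0.06,0.06,0.06,0.06,0.06,0.06,0.06,0.06,0.06,0.06],"delta_pos":[[0,0,-0.01],[0,0,-0.03],[-0.01,0,-0.06],[-0.025,0,-0.09],[-0.04,0,-0.12],[-0.05,0,-0.15],[-0.05,0,-0.18],[-0.05,0,-0.21],[-0.05,0,-0.23],[-0.05,0,-0.23]],"spin":[0,0,0,0,0,0,0,0,0,0]}' >/dev/null; python3 st.py;python3 sh.py .062
```

```text
t 16.2 tcp [0.5489 0.1091 0.0132] stand [-0.0006 -0.0742  0.0132] tool y yaw -16.17 tilt [-0.  0. -1.]
F stand [ 0.1   0.38 -0.1 ] T [ 0.032 -0.015 -0.008] w 0.0599 j [ 0.196  0.461 -0.359  0.751  0.     2.049]
t 17.0333 tcp [0.5378 0.061  0.2492] stand [ 0.0016 -0.1235  0.2492] tool y yaw -16.2 tilt [ 0.01   0.001 -1.   ]
F stand [0.32 0.31 0.01] T [-0.015 -0.006  0.075] w 0.0601 j [ 0.113  0.265 -0.004  1.292  0.     1.966]
scene 1180 len 0.1696 along tool x [-0.0409  0.1289] across [-0.0071  0.0056  0.0183] yaw 73.12 pitch -1.36 z max 0.0755
   ends in stand frame [ 0.007  -0.1637  0.0664] [0.0111 0.0058 0.0623]
top 241 len 0.0553 along tool x [-0.0427  0.0069] across [-0.0168 -0.0023  0.0165] yaw 86.57 pitch 11.86 z max 0.0762
   ends in stand frame [ 0.0066 -0.1695  0.0629] [-0.0047 -0.1166  0.0743]
```

```bash
python3 -m handwheel '{"jaw":[0.06,0.06,0.06,0.06,0.06,0.06,0.06,0.06,0.06,0.06,0.06,0.06,0.06,0.06,0.06,0.06,0.06,0.06,0.06,0.06],"delta_pos":[[0.02,0,0],[0.04,0,0],[0.06,0,0],[0.08,0,0],[0.1,0,0],[0.115,0,0],[0.1245,0,0],[0.1245,0,0],[0.1245,0,0],[0.1245,0,0],[0.1245,0,0],[0.1245,0,0],[0.1245,0,0],[0.1245,0,0],[0.1245,0,0],[0.1245,0,0],[0.1245,0,0],[0.1245,0,0],[0.1245,0,0],[0.1245,0,0]],"spin":[-7,-14,-21,-28,-35,-42,-49,-56,-63,-70,-77,-84,-91,-98,-105,-112,-119,-126,-133,-140]}' >/dev/null; python3 st.py
python3 -m handwheel '{"jaw":[0.06,0.06,0.06,0.06,0.06,0.06,0.06,0.06,0.06,0.06,0.06,0.06,0.06,0.06,0.06,0.06,0.06,0.06,0.06,0.06],"delta_pos":[[0,0,0],[0,0,0],[0,0,0],[0,0,0],[0,0,0],[0,0,0],[0,0,0],[0,0,0],[0,0,0],[0,0,0],[0,0,0],[0,0,0],[0,0,0],[0,0,0],[0,0,0],[0,0,0],[0,0,0],[0,0,0],[0,0,0],[0,0,0]],"spin":[-7,-14,-21,-28,-35,-42,-49,-56,-63,-70,-77,-84,-91,-98,-105,-112,-119,-126,-133,-140]}' >/dev/null; python3 st.py
```

```text
t 18.8 tcp [0.5686 0.1801 0.2414] stand [-0.0006 -0.0006  0.2414] tool y yaw 124.17 tilt [-0.003 -0.001 -1.   ]
F stand [-1.16 -0.46 -0.62] T [0.036 0.041 0.028] w 0.0594 j [ 0.307  0.377  0.14   1.337  0.    -0.29 ]
t 20.4667 tcp [0.5686 0.1801 0.2414] stand [-0.0006 -0.0006  0.2414] tool y yaw -95.83 tilt [-0.004 -0.001 -1.   ]
F stand [-0.11 -0.57 -0.34] T [-0.026  0.004  0.043] w 0.06 j [ 0.307  0.377  0.14   1.337  0.    -2.733]
```

```bash
python3 -m handwheel '{"jaw":[0.06,0.06,0.06,0.06,0.06,0.06,0.06],"delta_pos":[[0.0008,-0.0008,0.02],[0.0008,-0.0008,0.045],[0.0008,-0.0008,0.065],[0.0008,-0.0008,0.08],[0.0008,-0.0008,0.086],[0.0008,-0.0008,0.086],[0.0008,-0.0008,0.086]],"spin":[0,0,0,0,0,0,0]}' >/dev/null; python3 st.py
python3 - <<'E'
from h import *
im,d=imaging.capture('scene'); u,v=proj('scene',[[.5695,.1808,.18]])[0].astype(int)
c=cv2.resize(im[v-55:v+65,u-80:u+80],None,fx=5,fy=5,interpolation=2); 
for z in(.176,.186,.213):
    p=((proj('scene',[[.5695,.1808,z]])[0]-[u-80,v-55])*5).astype(int); cv2.drawMarker(c,tuple(map(int,p)),(0,0,255),0,8,1)
cv2.imwrite('pics/cap.png',c)
E
```

```text
t 21.05 tcp [0.5702 0.1809 0.1568] stand [0.0007 0.0007 0.1568] tool y yaw -96.19 tilt [-0.001 -0.    -1.   ]
F stand [-0.46  0.47  0.63] T [ 0.005 -0.047 -0.06 ] w 0.06 j [ 0.307  0.406 -0.035  1.131  0.    -2.726]
```

View pics/cap.png

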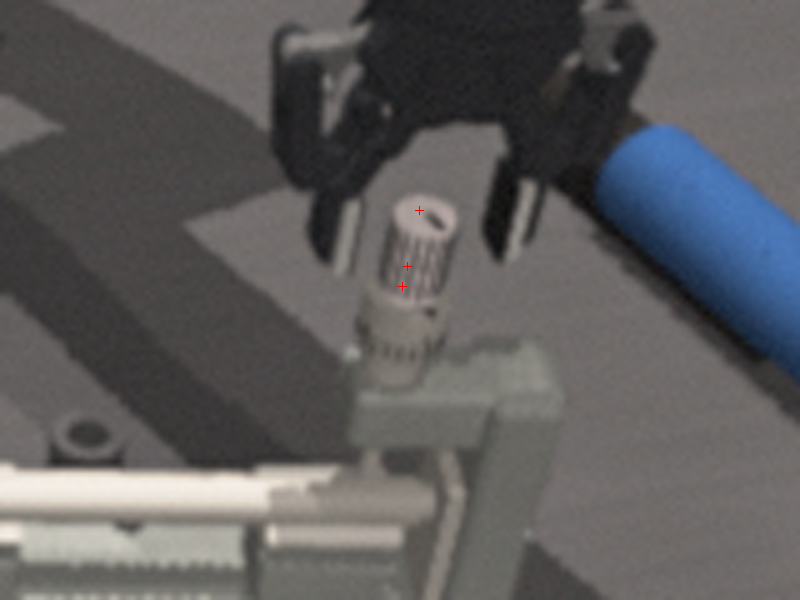

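The pads straddle the cap: tips at about (345,272) and (512,260), clear above the thimble, whose top edge is at about row 290. The shaft lies in the grooves under the spindle. I'll close on the cap.

```bash
python3 -m handwheel '{"jaw":[0.015,0.015,0.015,0.015,0.015,0.015,0.015,0.015],"delta_pos":[[0,0,0],[0,0,0],[0,0,0],[0,0,0],[0,0,0],[0,0,0],[0,0,0],[0,0,0]],"spin":[0,0,0,0,0,0,0,0]}' >/dev/null; python3 st.py
python3 -m handwheel '{"jaw":[0.015,0.015,0.015,0.015,0.015,0.015,0.015,0.015],"delta_pos":[[0,0,0],[0,0,0],[0,0,0],[0,0,0],[0,0,0],[0,0,0],[0,0,0],[0,0,0]],"spin":[5,10,15,20,25,30,35,40]}' >/dev/null; python3 st.py
```

```text
t 21.7667 tcp [0.5714 0.1817 0.1584] stand [0.0017 0.0018 0.1584] tool y yaw -96.17 tilt [ 0.002  0.002 -1.   ]
F stand [-1.43  1.97  5.05] T [ 0.351  0.091 -0.059] w 0.0219 j [ 3.070e-01  4.050e-01 -3.300e-02  1.130e+00  1.000e-03 -2.726e+00]
t 22.4333 tcp [0.5708 0.1807 0.1584] stand [0.0014 0.0006 0.1584] tool y yaw -136.42 tilt [ 0.001 -0.001 -1.   ]
F stand [-1.73 -1.56  6.99] T [-0.253  0.481  0.115] w 0.0221 j [ 3.070e-01  4.040e-01 -3.400e-02  1.132e+00 -1.000e-03 -2.024e+00]
```

```bash
python3 -m handwheel '{"jaw":[0.015,0.015,0.015,0.015],"delta_pos":[[0,0,-0.002],[0,0,-0.002],[0,0,-0.002],[0,0,-0.002]],"spin":[5,10,15,20]}' >/dev/null; python3 st.py
python3 -m handwheel '{"jaw":[0.015,0.015,0.015,0.015],"delta_pos":[[0,0,0],[0,0,0],[0,0,0],[0,0,0]],"spin":[5,10,15,20]}' >/dev/null; python3 st.py
```

```text
t 22.7667 tcp [0.5702 0.1804 0.1585] stand [9.000e-04 1.000e-04 1.585e-01] tool y yaw -156.43 tilt [-0.001 -0.001 -1.   ]
F stand [-0.12 -1.03 -0.23] T [-0.105  0.041  0.117] w 0.0218 j [ 3.070e-01  4.050e-01 -3.200e-02  1.135e+00 -1.000e-03 -1.675e+00]
t 23.1 tcp [0.5696 0.1802 0.1585] stand [ 0.0004 -0.0002  0.1585] tool y yaw -176.43 tilt [-0.002 -0.002 -1.   ]
F stand [-1.4  -1.22  0.  ] T [-0.15   0.331  0.132] w 0.0218 j [ 3.070e-01  4.050e-01 -3.200e-02  1.136e+00 -1.000e-03 -1.326e+00]
```

80° run down so far at a torque of about 0.12 N m. I'll carry on in 20° steps.

```bash
python3 -m handwheel '{"jaw":[0.015,0.015,0.015,0.015],"delta_pos":[[0,0,0],[0,0,0],[0,0,0],[0,0,0]],"spin":[5,10,15,20]}' >/dev/null; python3 st.py
```

```text
t 23.4333 tcp [0.569  0.1803 0.1585] stand [-0.0002 -0.0002  0.1585] tool y yaw 163.6 tilt [-0.003 -0.001 -1.   ]
F stand [-2.14 -1.29  0.83] T [-0.087  0.547  0.251] w 0.0219 j [ 0.307  0.405 -0.033  1.137 -0.    -0.977]
```

```bash
python3 -m handwheel '{"jaw":[0.015,0.015,0.015,0.015],"delta_pos":[[0,0,0],[0,0,0],[0,0,0],[0,0,0]],"spin":[5,10,15,20]}' >/dev/null; python3 st.py
```

```text
t 23.7667 tcp [0.5685 0.1806 0.1585] stand [-8.000e-04 -1.000e-04  1.585e-01] tool y yaw 143.61 tilt [-0.004 -0.001 -1.   ]
F stand [-3.38 -1.06  1.88] T [0.149 0.791 0.242] w 0.0219 j [ 3.070e-01  4.050e-01 -3.300e-02  1.137e+00  1.000e-03 -6.280e-01]
```

```bash
python3 -m handwheel '{"jaw":[0.015,0.015,0.015,0.015,0.015,0.015],"delta_pos":[[0,0,0],[0,0,0],[0,0,0],[0,0,0],[0,0,0],[0,0,0]],"spin":[5,10,15,20,25,25]}' >/dev/null; python3 st.py
python3 -m handwheel '{"jaw":[0.06,0.06,0.06,0.06,0.06,0.06,0.06,0.06],"delta_pos":[[0,0,0],[0,0,0],[0,0,0],[0,0,0],[0,0,0],[0,0,0],[0,0,0],[0,0,0]],"spin":[0,0,0,0,0,0,0,0]}' >/dev/null; python3 st.py
python3 -m handwheel '{"jaw":[0.06,0.06,0.06,0.06,0.06,0.06,0.06],"delta_pos":[[0,0,-0.02],[0,0,-0.05],[0,0,-0.08],[0,0,-0.11],[0,0,-0.12],[0,0,-0.12],[0,0,-0.12]],"spin":[0,0,0,0,0,0,0]}' >/dev/null; python3 st.py
python3 - <<'E'
from h import *
im,d=imaging.capture('scene'); u,v=proj('scene',[[.555,.13,.1]])[0].astype(int)
cv2.imwrite('pics/end.png',cv2.resize(im[v-70:v+70,u-90:u+90],None,fx=4,fy=4,interpolation=2))
E
```

```text
t 24.2667 tcp [0.5681 0.1812 0.1585] stand [-0.0013  0.0004  0.1585] tool y yaw 118.76 tilt [-0.005  0.    -1.   ]
F stand [-5.25 -0.35  2.49] T [0.421 1.125 0.031] w 0.0218 j [ 0.308  0.405 -0.033  1.138  0.002 -0.194]
t 24.9333 tcp [0.5708 0.181  0.1593] stand [0.0013 0.0008 0.1593] tool y yaw 118.81 tilt [ 0. -0. -1.]
F stand [-0.33 -0.32 -0.32] T [ 0.045  0.003 -0.012] w 0.0603 j [ 0.307  0.405 -0.031  1.135 -0.    -0.196]
t 25.5167 tcp [0.5711 0.1811 0.2795] stand [0.0016 0.0011 0.2795] tool y yaw 118.82 tilt [ 0.001  0.    -1.   ]
F stand [-0.64 -0.97 -0.14] T [-0.036  0.022 -0.001] w 0.06 j [ 0.307  0.375  0.235  1.429 -0.    -0.196]
```

View pics/end.png

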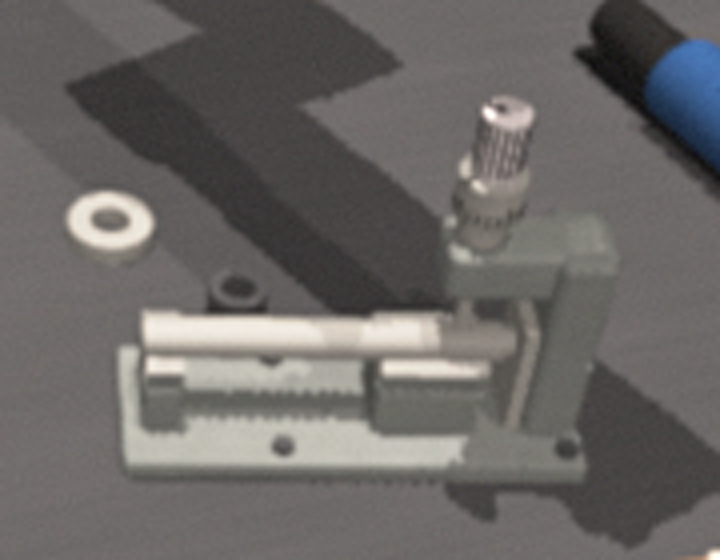

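```bash
python3 -c "
from rig import order; print(order.close_job())"
```

```text
the job is handed in; nothing more can be done
None
```

The shaft is in both grooves, pressed against the end stop and clamped by the spindle. I handed the job in at about t = 25.6 s, and no verdict was reported.

- **Seating against the stop:** I slid the shaft with almost no downward load until the arm stalled, at about 7.9 N against the stop, held for about 0.3 s. Its centre was then about 71 mm to -y of the spindle axis and less than 1 mm to the side.
- **Clamping:** I turned only the ratchet cap, 145° in all. Torque ran at 0.12–0.13 N m up to 80°, then about 0.25 N m, so the clutch began slipping between 80° and 100°. That puts the slip at about 45–65° (0.8–1.1 rad). I worked it out from the torque and did not measure it directly.
- **Last checks:** The final picture shows the shaft level in the grooves with the spindle down on it. The mark on the cap had turned about as far as commanded, so the pads held without slipping. The gripper was open about 93 mm higher than where it clears the cap, with forces near zero. The bearing and bush looked undisturbed. I did not re-check the screwdriver, carton and drift after the last moves, and the spindle force was not measured.
- **What disagreed:** The finger tips were about 31 mm above the reported tool position. My first grasp therefore closed on air just above the shaft, without moving it, and I corrected the heights for everything after that.

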